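# Interlock the drawer-divider channels for storage

### The arm

A 6-joint arm with a two-finger parallel gripper is mounted at the origin on a cart in front of the work surface, level with it; the furniture and walls round the work are solid. World frame = base frame: x ahead of the robot, y to its left, z up, the work surface at z = 0. Lengths are in m, angles in degrees, forces in N, time in s.
With the tool pointing down it reaches from about 0.275 to 0.825 m from the base axis. Payload 4.9 kg.
Tool frame: the origin (TCP) lies at the very end of the fingers, on their centre line; the grasp point (between the pads) lies 19 mm behind it; z points along the fingers, y is the line along which they close (so a half turn about z gives the same grasp; the last joint's range is limited). The gripper opens to 85 mm and grips with 20 to 120 N. Pads are 22 mm wide; open, the fingers measure 114 mm over their backs; the gripper's body (76 mm by 85 mm) begins 54 mm behind the grasp point. The pads swing forward as they close: fully open they stand 13 mm farther back than shut.
Start: joints at [64.217, 18.69, -11.035, 60.275, 0, 82.311], TCP at [0.171, 0.523, 0.231] pointing down, gripper open.
Joint ranges: [-152.03, 152.03], [-55.5, 102.48], [-74.3, 77.21], [-110.64, 120.58], [-84.22, 78.4], [-180, 180]. Speed limits (degrees/s): [147.25, 147.25, 180, 180, 180, 180].

### API

Orientations are given as [roll, pitch, yaw] about the fixed x, y, z axes, in that order (R = Rz(yaw) Ry(pitch) Rx(roll)).
In Python, from bench import monitor, eyes, close_job gives the robot as it stands.
- The arm moves only by the shell command python3 -m inch 'ROWS' [FORCE]. ROWS is JSON, a list of rows, each a list of 7 numbers: the opening, from -1 (shut) to 1 (fully open), then the shift along the tool's x, y, z in mm, then the turn, a rotation vector about the tool's x, y, z in degrees. In form: [[grip, tx, ty, tz, rx, ry, rz], ...]. A call has 1 to 12 rows; each row is the pose to reach, as a shift and turn from the pose commanded when the call began, along the tool's axes at that moment; what a row does not reach only later rows make up. A row lasts 1/12 s, in which the tool goes at most 41.7 mm and 7.16 degrees, less where a joint would pass 70% of its speed; a pose out of reach is approached as far as the arm can. A call with a gripper value outside its range is refused whole. The fingers move at their own pace and stop on an object; FORCE is the grip in N (left out, the last holds). Time passes only in rows, so rows that repeat a pose let the fingers close. It gives the time, the measured TCP pose, the force, the opening and the grip force at its end, in the units of the state.
- monitor.get_state(): the state, without advancing time (a new reading comes with each control period).
- eyes.read_camera(name): name is "scene" or "top"; returns a dict with "frame" (420x560x3 uint8, red, green, blue), "depth" (420x560 float32, m along the optical axis (not along the pixel's ray), 0 where there is no reading), "fov_y" (degrees; the focal length in pixels is half the picture's height over the tangent of half this angle, whatever the lens; pixels are square), "cx", "cy" (the principal point, pixels), "R" (3x3) and "t" (3): a world point X has camera coordinates R X + t. Camera axes: x right, y down, z forward; pixel columns grow to the right and rows downward; lengths in m; the calibration is good to about 2 mm. A picture is of the moment at which its call begins.
- close_job(): hands the job in; it is judged then, once.
The state is a dict: "t": time; "joints": joint angles; "joint_velocities": joint speeds; "tau": joint torques, N m; "ee_pos": TCP position; "tool_rot": TCP orientation; "contact_force": force on the tool from outside, world axes, zero at the start; "wrist_torque": the same for the moment, N m; "finger_gap": finger opening in m; "grip_force": force on a finger pad.
Only numpy, scipy, OpenCV 4.12 (cv2) and the standard library are available. Lean on these libraries where they do the work, as an engineer would, in place of code of your own. Each camera call takes 0.05 s, during which the arm holds its last target. There are 200 camera calls.

### The job

The blue drawer-divider channels are being packed away. Two already lie side by side, open side up, in the wooden tray: take the channel that lies open side down on the worktop and lay it, still open side down, centred over those two and in line with them, so that one of its flanges drops into each of them and it sits fully down. Leave the other channel on the worktop, which lies open side up, where it is, and let go.

Things in the scene. Friction and masses are not known exactly. Their poses are not given: they have to be found in the camera images.
- tray: Fixed wooden tray, 190 x 156 mm; origin: centre of its underside; x along it, y across, z up. Floor 6 mm thick. Either side of a 10 mm wide centre rib along x a blue channel lies loose (1.5 mm play), open side up, middles at y = +36.5 and -36.5 mm, x = 0, tops 46 mm above the worktop. Tray walls and corner stops reach at most 22 mm above the worktop.
- seat (a point): Fixed point on the tray, 29 mm above its underside, mid-way between the two channels in it: where the centre of the moved channel is when seated (its flange edges then rest on the lower webs, 9 mm above the worktop; its top is at 49 mm). Axes as the tray's. The rib and middle flanges that it straddles are together 19 mm wide.
- capper_center (a point): The channel to move: loose blue U-shaped metal profile lying open side down (flat blue perforated web on top), 160 long (x) x 60 wide (y) x 40 mm high, walls 3 mm, inside 54 wide and 37 deep, about 0.15 kg. All four channels are alike. The point is its centre, 20 mm above its lower edges; z up. Can be gripped across the outer faces of its flanges, 60 mm apart.
- spare_center (a point): The other loose blue channel on the worktop, same size, open side up, so that its thin light-brown lining shows; to be left alone. The point is its centre, 20 mm above the worktop; x along its length, y across, z up. Which of the two lies to the robot's left varies.

How it is judged:
By the outcome, as a careful person would: the job done as asked, in the order asked, and still so for the second after the job is handed in, with the robot touching nothing.
It also fails if it takes over 35 s, if anything falls off the work surface, if the arm or the gripper's body presses on something with over 40 N, if the wrist force passes 120 N, or if a joint passes its speed limit or range.

## Working session

There is one attempt and no reset: what is moved stays moved. The work goes in short steps, Python scripts to look and compute and a shell command to move; the robot and the scene stay as the last step left them, time stands still between calls to the robot, and variables do not carry over. Pictures are saved under pics/ and viewed, at most 10 in all, crops included, and the job is handed in when it is done.

```bash
mkdir -p pics
cat > h.py <<'E'
import numpy as np, cv2
from bench import monitor, eyes
def cap(name):
    c=eyes.read_camera(name); d=c['depth']; h,w=d.shape
    f=h/2/np.tan(np.radians(c['fov_y'])/2)
    u,v=np.meshgrid(np.arange(w),np.arange(h))
    P=np.stack([(u-c['cx'])/f*d,(v-c['cy'])/f*d,d],-1)
    W=(P-np.array(c['t']))@np.array(c['R'])
    W[d==0]=np.nan
    return c,W
E
python3 - <<'E'
from h import *
for n in('scene','top'):
    c,W=cap(n); cv2.imwrite(f'pics/{n}0.png',c['frame'][:,:,::-1]); np.savez(f'{n}0.npz',W=W,f=c['frame'])
    print(n,c['fov_y'],c['R'],c['t'])
print(monitor.get_state())
E
```

```text
scene 54.96215265240601 [[ 0.85562327 -0.51747562  0.01130516]
 [-0.20833713 -0.36430611 -0.90767654]
 [ 0.47381902  0.77427388 -0.41951817]] [-0.41292533  0.13162714  0.72931016]
top 52.31002014476502 [[ 0.00427533 -0.99999014 -0.00119949]
 [-0.98519944 -0.00400654 -0.17136513]
 [ 0.17135863  0.00191438 -0.98520686]] [0.0031521  0.48242092 0.99891613]
{'t': 0.1, 'joints': array([ 6.42153784e+01,  1.87286639e+01, -1.10876508e+01,  6.02741361e+01,
        2.44303355e-05,  8.23111632e+01]), 'joint_velocities': array([ 0.10430217, -0.1915469 ,  0.041003  , -0.01512199, -0.06392696,
        0.06163422]), 'tau': array([ 1.46093222e-03, -4.44239223e+01,  2.63038194e+01,  7.94881635e-03,
       -1.03466136e-04,  1.26675579e-05]), 'ee_pos': array([0.17058685, 0.52231751, 0.23056407]), 'tool_rot': array([-1.79910366e+02, -1.21258972e-02,  1.61904206e+02]), 'contact_force': array([0.77306549, 0.47476595, 0.17759843]), 'wrist_torque': array([-0.0021252 , -0.00799475, -0.018126  ]), 'grip_force': 0.0, 'finger_gap': 0.08539938701451369}
```

View pics/top0.png

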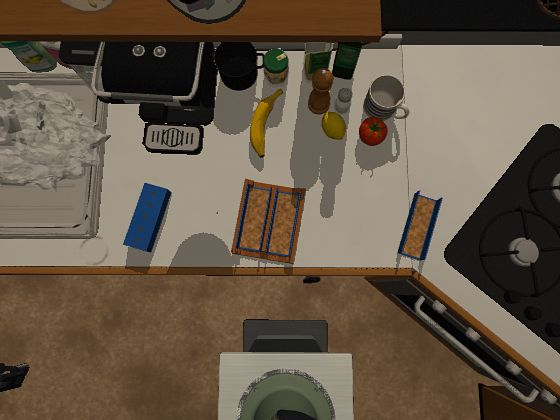

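View pics/scene0.png

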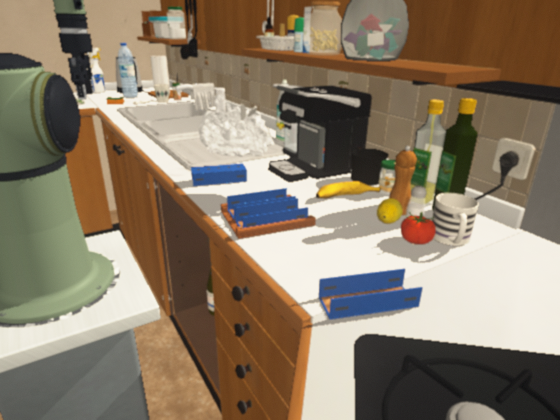

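The top view shows the capper at about (147,217), blue web up; the tray with two channels at (269,221); and the spare at (420,226). The scene view confirms this. Next I measure poses.

```bash
cat >> h.py <<'E'
def rect(pts):
    r=cv2.minAreaRect((pts[:,:2]*1000).astype(np.float32)); b=cv2.boxPoints(r)
    e=[b[1]-b[0],b[2]-b[1]]; e=max(e,key=np.linalg.norm); a=np.degrees(np.arctan2(e[1],e[0]))%180
    return np.round(r[0],1),np.round(r[1],1),round(float(a),2)
def blue(f):
    f=f.astype(int); return (f[:,:,2]>f[:,:,0]+30)&(f[:,:,2]>f[:,:,1]+20)
E
python3 - <<'E'
from h import *
for n in('top','scene'):
    z=np.load(n+'0.npz'); W=z['W']; f=z['f']
    m=blue(f)&np.isfinite(W[...,2])&(W[...,2]<.1)&(W[...,2]>.0)
    k,l,s,c=cv2.connectedComponentsWithStats(cv2.morphologyEx(m.astype(np.uint8),cv2.MORPH_CLOSE,np.ones((3,3))))
    for i in range(1,k):
        if s[i,4]<40: continue
        p=W[(l==i)&m]; zt=np.percentile(p[:,2],95); q=p[p[:,2]>zt-.008]
        print(n,s[i],'ztop',zt.round(4),rect(q),np.round(np.median(q,0),4))
z=np.load('top0.npz'); W=z['W']; f=z['f'].astype(int)
# tray incl channels: everything 4mm above the table in the region
roi=np.zeros(W.shape[:2],bool); roi[165:275,222:318]=1
for lo,hi in((.005,.08),(.005,.03),(.036,.06)):
    m=roi&(W[...,2]>lo)&(W[...,2]<hi); k,l,s,c=cv2.connectedComponentsWithStats(m.astype(np.uint8)); 
    print(lo,m.sum(),rect(W[m]))
print('table z',np.nanmedian(W[180:240,190:220,2]))
E
```

```text
top [ 123  183   45   68 1544] ztop 0.0421 (array([473.1, 342.3]), array([ 60.4, 159.7]), 164.29) [0.4705 0.3422 0.0392]
top [236 183  35  69 263] ztop 0.0472 (array([473.1,  77.7]), array([ 59.9, 157.7]), 170.63) [0.4727 0.0632 0.0449]
top [266 188  35  69 266] ztop 0.0474 (array([461. ,   6.1]), array([ 59.4, 157.2]), 170.45) [0.4614 0.0234 0.0452]
top [398 191  44  69 603] ztop 0.0407 (array([ 455.6, -330.6]), array([ 60.9, 153.9]), 161.14) [ 0.4559 -0.3341  0.0383]
scene [191 164  56  22 991] ztop 0.0405 (array([474.2, 342.3]), array([ 65.3, 158.2]), 163.96) [0.4702 0.3335 0.0393]
scene [ 227  188   81   39 2059] ztop 0.0456 (array([469.1,  42.4]), array([137.9, 158.3]), 170.88) [0.4628 0.04   0.0423]
scene [ 319  269  103   50 3289] ztop 0.0395 (array([ 457.4, -330.2]), array([ 62.6, 157.2]), 161.83) [ 0.4544 -0.3351  0.0368]
0.005 4339 (array([485.5,  36.5]), array([256.1, 207.7]), 4.59)
0.005 3931 (array([485.5,  36.5]), array([256.1, 207.7]), 4.59)
0.036 368 (array([467.5,  42. ]), array([132.8, 158.4]), 170.65)
table z -0.001015341461527273
```

```bash
cat >> h.py <<'E'
from scipy.spatial.transform import Rotation as Ro
def go(x,y,z,yaw):
    s=monitor.get_state(); R=Ro.from_euler('xyz',s['tool_rot'],degrees=True)
    T=Ro.from_euler('xyz',[180,0,yaw],degrees=True)
    d=R.inv().apply(np.array([x,y,z])-s['ee_pos'])*1000
    print('t',s['t'],'ee',s['ee_pos'].round(4),s['tool_rot'].round(2),'gap',s['finger_gap'],'F',s['contact_force'].round(1),'grip',s['grip_force'])
    print('shift',d.round(1),'turn',(R.inv()*T).as_rotvec(degrees=True).round(2))
E
python3 -c "
from h import *
go(.4735,.3422,.12,164.2)"
```

```text
t 0.1 ee [0.1706 0.5223 0.2306] [-1.7991e+02 -1.0000e-02  1.6190e+02] gap 0.08539938701451369 F [0.8 0.5 0.2] grip 0.0
shift [-343.9  -76.9  110.6] turn [-0.09 -0.01 -2.3 ]
```

```bash
python3 -m inch '[[1,-20,-4,6,0,0,-0.2],[1,-50,-11,16,0,0,-0.4],[1,-86,-19,28,0,0,-0.7],[1,-122,-27,39,0,0,-1],[1,-158,-35,51,0,0,-1.2],[1,-194,-43,62,0,0,-1.4],[1,-230,-51,74,0,0,-1.7],[1,-266,-59,86,0,0,-2],[1,-300,-67,97,0,0,-2.2],[1,-328,-73,106,0,0,-2.3],[1,-344,-77,111,0,0,-2.3],[1,-344,-77,111,0,0,-2.3]]'
python3 - <<'E'
from h import *
go(.4735,.3422,.012,164.2)
c,W=cap('top'); cv2.imwrite('pics/t1.png',cv2.resize(c['frame'][130:290,60:260,::-1],None,fx=3,fy=3))
E
```

```text
t: 1.1
ee_pos: [0.4762, 0.3402, 0.1184]
tool_rot: [-179.9, -0.0, 163.9]
contact_force: [-0.1, 0.5, 0.9]
finger_gap: 0.085
grip_force: 0.0
t 1.1 ee [0.4762 0.3402 0.1184] [-1.7989e+02 -3.0000e-02  1.6394e+02] gap 0.08501038760251353 F [-0.1  0.5  0.9] grip 0.0
shift [  3.1   1.4 106.4] turn [-0.11 -0.03 -0.26]
```

View pics/t1.png

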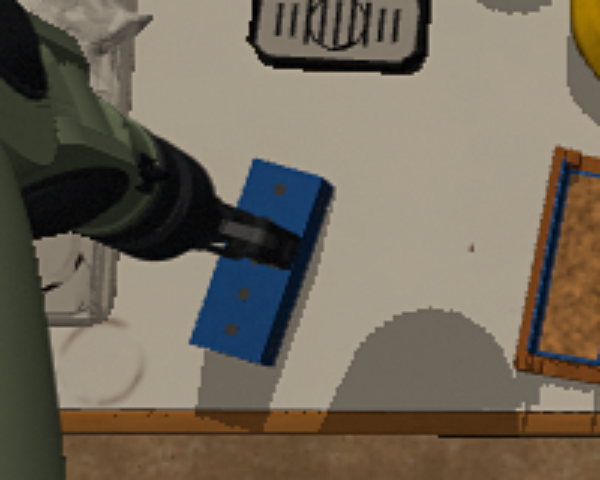

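The gripper stands over the capper, whose web spans about (190–335,158–365) in the crop. I'll settle it, then descend.

```bash
python3 -m inch '[[1,0,0,10,0,0,-0.2],[1,0,0,30,0,0,-0.2],[1,0,0,50,0,0,-0.2],[1,0,0,50,0,0,-0.2],[1,0,0,50,0,0,-0.2]]'
python3 -c "
from h import *
go(.4735,.3422,.011,164.2)"
```

```text
t: 1.57
ee_pos: [0.4717, 0.343, 0.0694]
tool_rot: [-179.9, -0.1, 164.5]
contact_force: [0.6, -0.4, 0.0]
finger_gap: 0.0856
grip_force: 0.0
t 1.5667 ee [0.4717 0.343  0.0694] [-1.7988e+02 -1.4000e-01  1.6451e+02] gap 0.08559693870068188 F [ 0.6 -0.4  0. ] grip 0.0
shift [-2.1 -0.2 58.3] turn [-0.12 -0.14  0.31]
```

```bash
python3 -m inch '[[1,-1,0,12,0,0,0.3],[1,-2,0,28,0,0,0.3],[1,-2,0,42,0,0,0.3],[1,-2,0,52,0,0,0.3],[1,-2,0,58,0,0,0.3],[1,-2,0,58,0,0,0.3],[0.4,-2,0,58,0,0,0.3],[0,-2,0,58,0,0,0.3],[-1,-2,0,58,0,0,0.3],[-1,-2,0,58,0,0,0.3],[-1,-2,0,58,0,0,0.3],[-1,-2,0,58,0,0,0.3]]' 40
python3 -c "
from h import *
go(.4735,.3422,.011,164.2)"
```

```text
t: 2.57
ee_pos: [0.4767, 0.3427, 0.0134]
tool_rot: [179.9, 0.1, 164.1]
contact_force: [-0.7, 0.7, 5.8]
finger_gap: 0.0595
grip_force: 44.5
t 2.5667 ee [0.4767 0.3427 0.0134] [1.7991e+02 8.0000e-02 1.6410e+02] gap 0.05947878276635707 F [-0.7  0.7  5.8] grip 44.45079892873764
shift [ 2.9 -1.4  2.4] turn [ 0.09  0.08 -0.1 ]
```

```bash
python3 -m inch '[[-1,0,0,-8,0,0,0],[-1,0,0,-24,0,0,0],[-1,0,0,-44,0,0,0],[-1,0,0,-64,0,0,0],[-1,0,0,-84,0,0,0],[-1,0,0,-95,0,0,0],[-1,0,0,-95,0,0,0],[-1,0,0,-95,0,0,0]]' 50
python3 - <<'E'
from h import *
go(.4702,.042,.11,170.6)
for n in('top','scene'):
    c,W=cap(n); m=blue(c['frame'])&(W[...,2]>.08)&(W[...,1]>.2); q=W[m]; zt=np.percentile(q[:,2],90);q=q[q[:,2]>zt-.008]
    print(n,zt,rect(q),len(q))
    cv2.imwrite(f'pics/{n}2.png',c['frame'][:,:,::-1])
go(.4702,.042,.11,170.6)
E
```

```text
t: 3.23
ee_pos: [0.4759, 0.3423, 0.1074]
tool_rot: [180.0, 0.0, 164.1]
contact_force: [-0.0, -0.7, -2.4]
finger_gap: 0.0592
grip_force: 55.3
t 3.2333 ee [0.4759 0.3423 0.1074] [1.7997e+02 3.0000e-02 1.6411e+02] gap 0.05918902805638071 F [-0.  -0.7 -2.4] grip 55.2700138092041
shift [ -76.8 -290.4   -2.7] turn [ 0.03  0.03 -6.49]
top 0.13522339657037263 (array([472. , 338.2]), array([ 65.9, 159.1]), 164.45) 1314
scene 0.1332102196643323 (array([ 696.7, 1143. ]), array([1725.4,  447.9]), 84.2) 394
t 3.3333 ee [0.4749 0.3417 0.106 ] [-1.7991e+02 -9.0000e-02  1.6410e+02] gap 0.059024788128749096 F [-0.3 -1.  -1.5] grip 55.26936203241348
shift [ -77.6 -289.5   -3.7] turn [-0.09 -0.09 -6.5 ]
```

View pics/scene2.png

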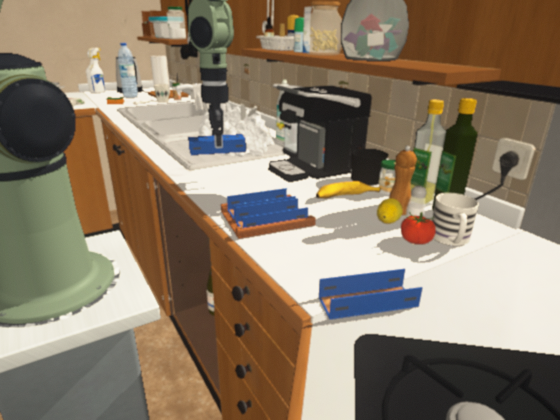

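The channel hangs level in the gripper at about (217,145). Now I'll carry it over the tray.

```bash
python3 -m inch '[[-1,-4,-15,0,0,0,-0.3],[-1,-11,-41,0,0,0,-0.9],[-1,-19,-71,0,0,0,-1.6],[-1,-28,-104,0,0,0,-2.3],[-1,-37,-138,0,0,0,-3.1],[-1,-46,-172,0,0,0,-3.9],[-1,-55,-206,0,0,0,-4.6],[-1,-64,-238,0,0,0,-5.3],[-1,-71,-265,0,0,0,-5.9],[-1,-76,-282,0,0,0,-6.3],[-1,-78,-290,0,0,0,-6.5],[-1,-78,-290,0,0,0,-6.5]]'
python3 -m inch '[[-1,0,0,0,0,0,0],[-1,0,0,0,0,0,0],[-1,0,0,0,0,0,0],[-1,0,0,0,0,0,0]]'
cat > m.py <<'E'
from h import *
go(.469,.042,.08,170.6)
import sys
c,W=cap('top'); cv2.imwrite(f'pics/{sys.argv[1]}.png',cv2.resize(c['frame'][150:290,190:350,::-1],None,fx=4,fy=4))
b=blue(c['frame'])&(W[...,1]<.2)&(W[...,1]>-.15)
zt=np.percentile(W[b][:,2],90); q=W[b&(W[...,2]>zt-.009)&(W[...,2]<zt+.006)]
print('held top z',zt,rect(q),len(q))
go(.469,.042,.08,170.6)
E
python3 m.py t3
```

```text
t: 4.33
ee_pos: [0.4707, 0.0407, 0.1064]
tool_rot: [-180.0, -0.1, 170.4]
contact_force: [0.0, -0.7, -0.9]
finger_gap: 0.059
grip_force: 55.3
t: 4.67
ee_pos: [0.4713, 0.0431, 0.1072]
tool_rot: [180.0, -0.0, 170.7]
contact_force: [0.3, 0.2, -1.6]
finger_gap: 0.059
grip_force: 55.3
t 4.6667 ee [0.4713 0.0431 0.1072] [ 1.7999e+02 -1.0000e-02  1.7071e+02] gap 0.059033008146758846 F [ 0.3  0.2 -1.6] grip 55.2847284078598
shift [ 2.1 -1.4 27.2] turn [ 0.01 -0.01  0.11]
held top z 0.046550523816415806 (array([456. , -22.2]), array([  2.4, 156.8]), 170.63) 52
t 4.7167 ee [0.4713 0.0429 0.1072] [ 1.7999e+02 -1.0000e-02  1.7070e+02] gap 0.0593448325139506 F [-0.1  1.2 -2.3] grip 55.28454780578613
shift [ 2.2 -1.3 27.2] turn [ 0.01 -0.01  0.1 ]
```

View pics/t3.png

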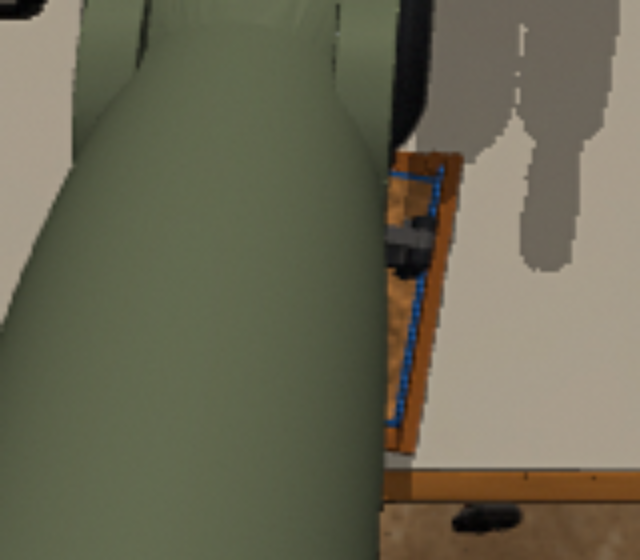

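The arm hides the held channel from the top camera; only a finger at (410,245) and the tray's right edge are visible. I'll check with the scene camera.

Run:
```python
from h import *
c,W=cap('scene'); cv2.imwrite('pics/s4.png',cv2.resize(c['frame'][90:270,180:360,::-1],None,fx=3.3,fy=3.3))
b=blue(c['frame'])&(W[...,1]<.15)&(W[...,1]>-.1)&(W[...,0]<.7)
q=W[b&(W[...,2]>.085)]; zt=np.percentile(q[:,2],97)
print(zt,q[:,2].min(),'all',rect(q),'top',rect(q[q[:,2]>zt-.006]),len(q))
p=W[b&(W[...,2]<.06)&(W[...,2]>.038)]; print('tray',rect(p),len(p))
go(.469,.042,.08,170.6)
```

```text
0.1344182747314417 0.09524504421280303 all (array([467.2,  28.1]), array([ 96. , 160.7]), 171.11) top (array([467. ,  28.2]), array([ 95.9, 160.2]), 170.69) 1435
tray (array([468.9,  42.2]), array([136.2, 158.5]), 170.93) 800
t 4.7667 ee [0.4714 0.0428 0.1072] [ 1.7999e+02 -1.0000e-02  1.7069e+02] gap 0.05898961214553995 F [-0.8  0.6 -2.3] grip 55.28518170118332
shift [ 2.2 -1.2 27.2] turn [ 0.01 -0.01  0.09]
```

View pics/s4.png

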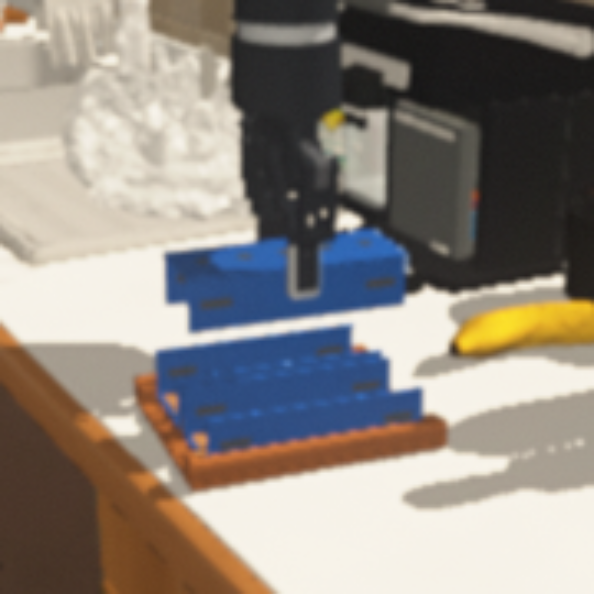

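The held channel is level and parallel above the tray: its near flange spans (190–405,265–330), and the tray channel tops are at (160–420,330–450). I'll measure it more robustly in the tray's axes.

```bash
cat > s.py <<'E'
from h import *
a=np.radians(170.65); ex=np.array([np.cos(a),np.sin(a)]); ey=np.array([-ex[1],ex[0]])
c,W=cap('scene'); b=blue(c['frame'])&(W[...,1]<.15)&(W[...,1]>-.1)&(W[...,0]<.7)
def st(n,m):
    q=W[m]; d=q[:,:2]-[.468,.0421]; X=d@ex*1000; Y=d@ey*1000
    h=np.histogram(Y,np.arange(-80,81,4))
    print(n,'along',np.percentile(X,[.5,1,3,97,99,99.5]).round(1),'across',[(int(e),int(k)) for k,e in zip(*h) if k>0],'near-face med',np.median(Y[(Y>20)&(Y<60)]) if ((Y>20)&(Y<60)).any() else 0)
    for s in (1,-1):
        k=(s*Y>20)
        if k.sum()>30: print(s, 'slope deg',np.degrees(np.arctan(np.polyfit(X[k],Y[k],1)[0])).round(2), 'medY',np.median(Y[k]).round(2))
E
python3 - <<'E'
from s import *
z=W[...,2]
st('held top',b&(z>.128)); st('held side',b&(z>.095)&(z<.122)); st('tray tops',b&(z<.05)&(z>.038)); st('tray',b&(z<.05)&(z>.01))
E
```

```text
held top along [-80.2 -79.3 -76.9  75.1  77.9  78. ] across [(-36, 3), (-32, 13), (-28, 27), (-24, 25), (-20, 25), (-16, 29), (-12, 37), (-8, 22), (-4, 35), (0, 31), (4, 36), (8, 30), (12, 36), (16, 36), (20, 35), (24, 85), (28, 90), (32, 2), (36, 2), (40, 5), (52, 2), (56, 4), (60, 1)] near-face med 27.81879440030661
1 slope deg -0.44 medY 27.83
-1 slope deg 0.79 medY -24.99
held side along [-79.3 -77.9 -74.1  76.   77.8  78.1] across [(-32, 33), (-28, 26), (24, 203), (28, 406), (32, 5)] near-face med 28.55540982417149
1 slope deg 0.07 medY 28.56
-1 slope deg 1.2 medY -28.13
tray tops along [-78.3 -77.7 -74.   73.7  76.8  77.3] across [(-72, 9), (-68, 129), (-64, 52), (-16, 1), (-12, 106), (-8, 67), (0, 2), (4, 115), (8, 91), (60, 71), (64, 158), (68, 2)] near-face med 0
1 slope deg 0.01 medY 64.76
-1 slope deg -0.04 medY -65.08
tray along [-78.  -77.6 -73.9  75.4  77.4  77.7] across [(-72, 18), (-68, 399), (-64, 133), (-16, 1), (-12, 120), (-8, 75), (0, 6), (4, 365), (8, 287), (12, 2), (16, 1), (60, 170), (64, 397), (68, 3)] near-face med 0
1 slope deg -0.06 medY 64.79
-1 slope deg -0.09 medY -65.16
```

Held and tray centres agree within 0.5 mm and the slope is about 0°. I'll descend about 85 mm.

```bash
python3 -m inch '[[-1,0,0,6,0,0,0],[-1,0,0,18,0,0,0],[-1,0,0,32,0,0,0],[-1,0,0,46,0,0,0],[-1,0,0,58,0,0,0],[-1,0,0,68,0,0,0],[-1,0,0,75,0,0,0],[-1,0,0,80,0,0,0],[-1,0,0,82,0,0,0],[-1,0,0,83,0,0,0],[-1,0,0,83,0,0,0],[-1,0,0,83,0,0,0]]'
python3 - <<'E'
from s import *
z=W[...,2]
print(z[b&(abs(z-.05)<.02)].max())
st('side',b&(z>.015)&(z<.075)); go(.469,.042,.0224,170.6)
cv2.imwrite('pics/s5.png',cv2.resize(c['frame'][130:260,180:340,::-1],None,fx=4,fy=4))
E
```

```text
t: 5.82
ee_pos: [0.4718, 0.042, 0.0247]
tool_rot: [180.0, 0.0, 170.6]
contact_force: [-0.4, -0.4, -0.4]
finger_gap: 0.0591
grip_force: 55.3
0.06785124850840073
side along [-79.  -78.3 -75.4  76.7  77.5  77.8] across [(-72, 10), (-68, 124), (-64, 41), (-36, 3), (-32, 34), (-28, 40), (-24, 34), (-20, 28), (-16, 34), (-12, 41), (-8, 41), (-4, 37), (0, 35), (4, 55), (8, 46), (12, 42), (16, 40), (20, 43), (24, 118), (28, 375), (32, 17), (36, 8), (40, 5), (44, 1), (60, 179), (64, 382), (68, 9)] near-face med 29.04737756712358
1 slope deg -0.53 medY 60.92
-1 slope deg -3.74 medY -63.76
t 5.8667 ee [0.4719 0.042  0.0247] [1.7999e+02 6.0000e-02 1.7061e+02] gap 0.05881053139353315 F [-0.4  0.6 -1.8] grip 55.29616355895996
shift [ 2.9 -0.4  2.3] turn [0.01 0.06 0.01]
```

View pics/s5.png

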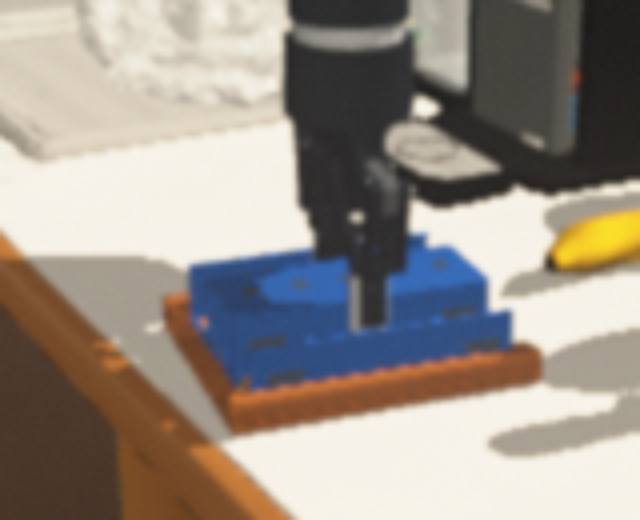

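The capper's flanges are down inside both tray channels, with the web at (260–485,250–310), and nothing is touching yet. I'll lower the last bit.

```bash
python3 -m inch '[[-1,0,0,1,0,0,0],[-1,0,0,2,0,0,0],[-1,0,0,2.5,0,0,0],[-1,0,0,2.5,0,0,0],[-1,0,0,2.5,0,0,0]]'
```

```text
t: 6.28
ee_pos: [0.4717, 0.042, 0.0224]
tool_rot: [180.0, 0.0, 170.6]
contact_force: [-2.0, -0.7, 5.5]
finger_gap: 0.0592
grip_force: 56.0
```

Seated, with +5.5 N. I'll open partway and retreat.

```bash
python3 -m inch '[[0.7,0,0,0,0,0,0],[0.7,0,0,0,0,0,0],[0.7,0,0,0,0,0,0],[0.7,0,0,0,0,0,0],[0.7,0,0,0,0,0,0],[0.7,0,0,-5,0,0,0],[0.7,0,0,-15,0,0,0],[0.7,0,0,-30,0,0,0],[0.7,0,0,-50,0,0,0],[0.7,0,0,-75,0,0,0],[0.7,0,0,-105,0,0,0],[0.7,0,0,-130,0,0,0]]'
python3 -m inch '[[0.7,5,20,-10,0,0,0],[0.7,15,50,-20,0,0,0],[0.7,25,85,-20,0,0,0],[0.7,35,120,-20,0,0,0],[0.7,45,155,-20,0,0,0],[0.7,55,190,-20,0,0,0],[0.7,64,220,-20,0,0,0],[0.7,70,240,-20,0,0,0],[0.7,73,250,-20,0,0,0],[0.7,73,250,-20,0,0,0],[0.7,73,250,-20,0,0,0]]'
python3 - <<'E'
from s import *
z=W[...,2]
c,V=cap('top'); bb=blue(c['frame'])&(V[...,2]>.03)&(V[...,2]<.07)&(abs(V[...,1]-.04)<.12)
d=V[bb][:,:2]-[.468,.0421]; X=d@ex*1000; Y=d@ey*1000; k=abs(Y)<45
print('capper',rect(V[bb][k]),'z',np.percentile(V[bb][k][:,2],[5,50,95]),'tray blue',rect(V[bb]))
m=V[bb][k]; A=np.c_[X[k],Y[k],np.ones(k.sum())]; print('tilt mm/mm',np.linalg.lstsq(A,m[:,2]*1000,rcond=None)[0])
cv2.imwrite('pics/t6.png',cv2.resize(c['frame'][150:290,190:350,::-1],None,fx=4,fy=4)); go(.469,.042,.0224,170.6)
E
```

```text
t: 7.28
ee_pos: [0.4714, 0.042, 0.1537]
tool_rot: [180.0, 0.0, 170.6]
contact_force: [1.4, -0.5, 0.3]
finger_gap: 0.0723
grip_force: 0.0
t: 8.2
ee_pos: [0.44, 0.3001, 0.1717]
tool_rot: [-179.9, -0.0, 170.6]
contact_force: [0.4, -0.6, -0.3]
finger_gap: 0.0727
grip_force: 0.0
capper (array([468.2,  40.8]), array([ 59.9, 160.3]), 170.65) z [0.04511693 0.04816126 0.05133162] tray blue (array([468.3,  41.9]), array([132.5, 160.3]), 170.45)
tilt mm/mm [ 1.15110125e-03 -6.93027127e-04  4.81811768e+01]
t 8.3 ee [0.4403 0.2992 0.1717] [-1.7995e+02 -1.0000e-02  1.7052e+02] gap 0.07274569610542295 F [ 0.5 -0.2 -0.6] grip 0.0
shift [ -70.7 -248.9  149.5] turn [-0.05 -0.01 -0.08]
```

View pics/t6.png

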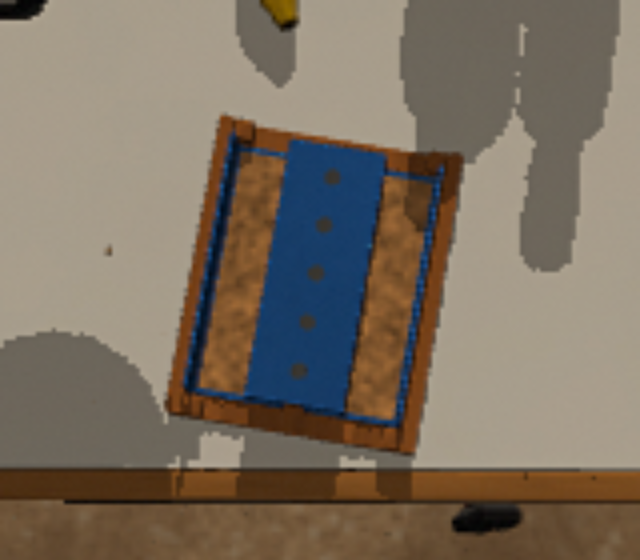

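The capper web at (245–385,140–410) sits centred between the channels. It is level with its top at about 48–49 mm, within about 1 mm and 0.2° of the tray channels, and the robot is clear.

```bash
python3 -c "
from bench import close_job
print(close_job())"
```

```text
the job is handed in; nothing more can be done
None
```

The open-side-down channel now sits fully down over the two in the tray, measured within about 1 mm of centre and 0.2° of in line; I let go, left the other channel untouched, and handed the job in at about 8.3 s.

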